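Set out a pH measuring station on a waterworks laboratory bench

TASK

Set out the pH station: stand the small beaker centred on the magnetic stirrer's white top, the large waste beaker on the bench midway between the stirrer and the meter and in line with the middle of the stirrer, and the sample flask directly behind the waste beaker (on the side away from the robot) with a gap of about 3 cm between the two. The flask must finish closed by its stopper, seated fully home. Keep these four things upright throughout and leave the two buffer bottles and the wash bottle where they are.

Things in the scene. Friction and masses are not known exactly. Their poses are not given: they have to be found in the camera images.
- stirrer: Magnetic stirrer, fixed: dark grey box 130 (x) by 120 mm (y), white square top 124 x 114 mm, its face 64 mm above the bench; grey front knob sticks out to 77 mm from the middle. Origin on the bench under the centre of the white top; x points from the knob side to the back, away from the robot (within 0.1 rad), z up. It stands left or right of the meter, middles about 290 mm apart.
- meter: pH meter, fixed, lying flat: dark handheld instrument with grey face, display and keys, 170 mm long (x, plus 10 mm of sockets at the far end) by 95 mm wide (y), 37 mm high. Origin on the bench under its middle; x points from the keys to the display, away from the robot, z up.
- small_beaker: Small beaker, loose: open whitish plastic cylinder, outside diameter 50 mm, height 70 mm, wall 3 mm, about 45 g, small pouring lip. Stands upright on the bench. Origin at the centre of its underside, z up.
- waste_beaker: Large waste beaker, loose: open whitish plastic cylinder, outside diameter 66 mm, height 92 mm, wall 3 mm, about 90 g, small pouring lip. Stands upright on the bench. Origin at the centre of its underside, z up.
- flask: Sample flask, loose: conical, whitish plastic, base diameter 70 mm, height 112 mm; the cone ends at 78 mm, above it a straight neck, outside diameter 40 mm, inside 34 mm, open at the top. About 120 g. Stands upright on the bench, unstoppered. Origin at the centre of its underside, z up.
- stopper: Flask stopper, loose: red-brown rubber, 40 mm high, 40 g. Lower 20 mm: tapered plug, diameter 27 mm at the foot, 32 mm at its top; above it a round head, diameter 40 mm, 20 mm high. Stands plug down on the bench. Drops loosely into the flask neck; fully home, the head rests on the rim (stopper origin 92 mm above flask origin). Origin at the centre of the plug foot, z up.
- buffer_a: Bystander: yellow 250 ml buffer bottle with black cap, diameter 62 mm, height about 135 mm, loose, standing towards the back of the bench. Origin at the centre of its underside.
- buffer_b: Bystander: pink 250 ml buffer bottle with black cap, diameter 62 mm, height about 135 mm, loose, standing towards the back of the bench. Origin at the centre of its underside.
- wash_bottle: Bystander: white wash bottle with blue cap and thin bent spout, diameter 60 mm, height about 175 mm, spout reaching 68 mm sideways along its x, loose, standing towards the back of the bench. Origin at the centre of its underside.

How it is judged:
By the outcome, as a careful person would: the job done as asked, in the order asked, and still so for the second after the job is handed in, with the robot touching nothing.
It also fails if it takes over 128 s, if anything falls off the work surface, if the arm or the gripper's body presses on something with over 40 N, if the wrist force passes 120 N, or if a joint passes its speed limit or range.

ROBOT

A 6-joint arm with a two-finger parallel gripper is mounted at the origin on the work surface. World frame = base frame: x ahead of the robot, y to its left, z up, the work surface at z = 0. Lengths are in mm, angles in degrees, forces in N, time in s.
With the tool pointing down it reaches from about 300 to 850 mm from the base axis. Payload 4.2 kg.
Tool frame: the origin (TCP) lies midway between the tips of the shut fingers; the grasp point (between the pads) lies 19 mm behind it; z points along the fingers, y is the line along which they close (so a half turn about z gives the same grasp; the last joint's range is limited). The gripper opens to 91 mm and grips with 3 to 60 N. Pads are 32 mm wide; open, the fingers measure 118 mm over their backs; the gripper's body (76 mm by 178 mm) begins 60 mm behind the grasp point.
Start: joints at [63.14, 18.312, 89.639, -0, 72.044, -1.146], TCP at [249.488, 518.072, 213.976] pointing down, gripper open.
Joint ranges: [-177.97, 177.97], [-48.28, 115.42], [12.27, 149.76], [-77.06, 257.06], [2.81, 150.46], [-146.56, 146.56]. Speed limits (degrees/s): [147.25, 147.25, 180, 180, 180, 180].

INTERFACE

Orientations are given as [roll, pitch, yaw] about the fixed x, y, z axes, in that order (R = Rz(yaw) Ry(pitch) Rx(roll)).
In Python, from workcell import env gives the robot as it stands.
- The arm moves only by the shell command python3 -m jog 'ROWS' [FORCE]. ROWS is a JSON object of lists of equal length, an entry for each row: "jaw": the finger opening in mm, from 0 to 91.2; "slide": the shift along the tool's x, y, z in units of 30 mm (1.0 is 30 mm), a list of three; "spin": the turn about the tool's z in units of 8 degrees (1.0 is 8 degrees). In form: {"jaw": [jaw, ...], "slide": [[dx, dy, dz], ...], "spin": [spin, ...]}. A call has 1 to 10 rows; each row shifts and turns the commanded pose from where the row before left it, along the tool's axes as they then stand; what a row does not reach is not made up. A row lasts 1/10 s, in which the tool goes at most 50 mm and 8.59 degrees, less where a joint would pass 70% of its speed; a pose out of reach is approached as far as the arm can. A call is refused whole if a number of a shift passes 1 or a number of a turn 1, either way. A call with a gripper value outside its range is refused whole. The fingers move at their own pace and stop on an object; FORCE is the grip in N (left out, the last holds). Time passes only in rows, so rows that do not move let the fingers close. It gives the time, the measured TCP pose, the force, the opening and the grip force at its end, in the units of the state.
- env.state(): the state, without advancing time (a new reading comes with each control period).
- env.grab_frame(name): name is "scene" or "top"; returns the picture (420x560x3 uint8, red, green, blue); there is no depth.
- env.camera_model(name): a dict with "fx", "fy", "cx", "cy" (pixels), "D" ([k1, k2, p1, p2, k3] as OpenCV has them; the pictures are not rectified), "camera_from_world" (4x4, takes a point from world to camera coordinates). Camera axes: x right, y up, looking along -z (the intrinsics and any distortion apply to the point x, -y, -z); pixel columns grow to the right and rows downward; lengths in mm; the calibration is good to about 2 mm. A picture is of the moment at which its call begins. camera_model takes no time and is no camera call.
- env.job_done(): hands the job in; it is judged then, once.
The state is a dict: "time_s": time; "qpos": joint angles; "qvel": joint speeds; "effort": joint torques, N m; "ee_pos": TCP position; "ee_rot": TCP orientation; "force": force on the tool from outside, world axes, zero at the start; "torque": the same for the moment, N m; "gripper_width": finger opening in mm; "gripper_force": force on a finger pad.
Only numpy, scipy, OpenCV 4.12 (cv2) and the standard library are available. Lean on these libraries where they do the work, as an engineer would, in place of code of your own. Each camera call takes 0.05 s, during which the arm holds its last target. There are 200 camera calls.

## Working session

There is one attempt and no reset: what is moved stays moved. The work goes in short steps, Python scripts to look and compute and a shell command to move; the robot and the scene stay as the last step left them, time stands still between calls to the robot, and variables do not carry over. Pictures are saved under pics/ and viewed, at most 14 in all, crops included, and the job is handed in when it is done.

```bash
mkdir -p pics; ls
python3 - <<'E'
from workcell import env
import cv2,json
for n in("scene","top"):
    im=env.grab_frame(n); cv2.imwrite(f"pics/{n}0.png",cv2.resize(im[...,::-1],(784,588),interpolation=cv2.INTER_CUBIC))
    cv2.imwrite(f"pics/{n}0_raw.png",im[...,::-1])
    print(env.camera_model(n))
s=env.state();print(s)
E
```

```text
pics
{'fx': 439.44992776612827, 'fy': 439.44992776612827, 'cx': 281.74877530683085, 'cy': 210.43450270363428, 'D': array([0.04473215, 0.        , 0.        , 0.        , 0.        ]), 'camera_from_world': array([[ 7.22457747e-01,  6.91387007e-01,  6.22974093e-03,
        -4.24960511e+02],
       [-3.81333164e-01,  3.90921949e-01,  8.37714180e-01,
         1.77388922e+02],
       [ 5.76749357e-01, -6.07588706e-01,  5.46073386e-01,
        -1.60566887e+03],
       [ 0.00000000e+00,  0.00000000e+00,  0.00000000e+00,
         1.00000000e+00]])}
{'fx': 392.58218556204656, 'fy': 392.58218556204656, 'cx': 283.65503653322565, 'cy': 214.39037187159832, 'D': array([-0.05960561,  0.        ,  0.        ,  0.        ,  0.        ]), 'camera_from_world': array([[-1.15852577e-02, -9.99932869e-01,  1.99000333e-04,
         3.93404406e+00],
       [ 9.95124919e-01, -1.15100595e-02,  9.79485323e-02,
        -6.13761140e+02],
       [-9.79396664e-02,  1.33278918e-03,  9.95191462e-01,
        -8.49275387e+02],
       [ 0.00000000e+00,  0.00000000e+00,  0.00000000e+00,
         1.00000000e+00]])}
{'time_s': 0.1, 'qpos': array([ 6.31410226e+01,  1.83498922e+01,  8.97000477e+01, -6.15878840e-06,
        7.20460554e+01, -1.14708650e+00]), 'qvel': array([ 0.00313917, -0.0976837 , -0.10691721, -0.03642055,  0.10614899,
        0.01289992]), 'effort': array([ 1.06251449e-03, -4.13334131e+01, -2.32510060e+01,  7.31025031e-02,
        4.22676257e-02, -7.37178357e-05]), 'ee_pos': array([249.26023077, 517.6457227 , 213.18090634]), 'ee_rot': array([-1.79904024e+02, -1.91588348e-03,  1.54288109e+02]), 'force': array([-0.44671067,  0.12285651,  0.14876507]), 'torque': array([ 0.06593009, -0.04664822, -0.02230445]), 'gripper_force': 0.0, 'gripper_width': 91.38693287593667}
```

View pics/scene0.png

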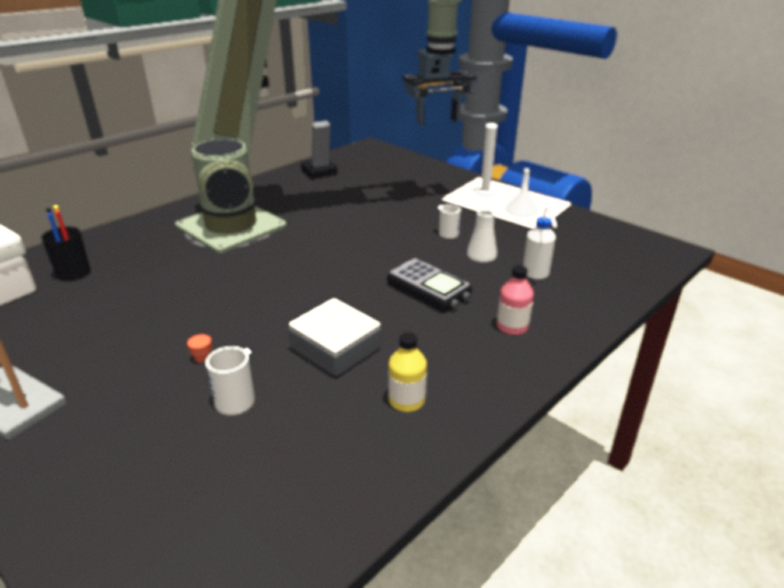

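View pics/top0.png

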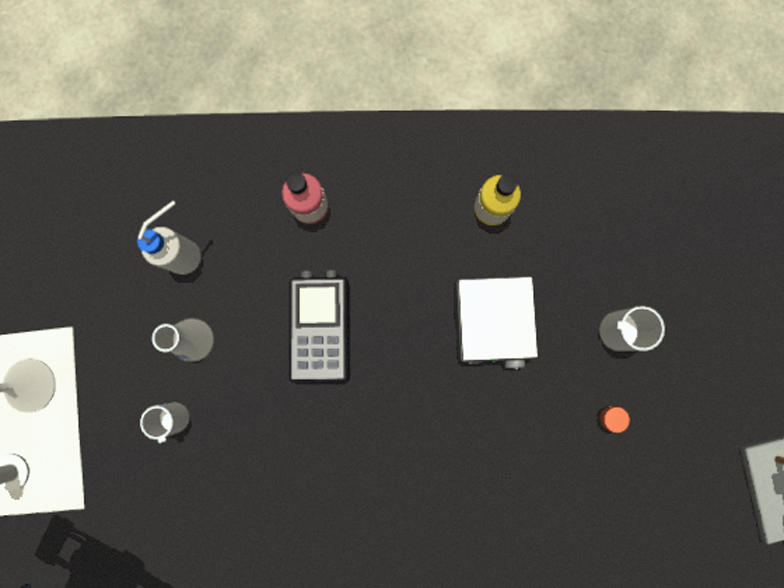

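The top view shows the small beaker rim at about (157,423), the flask rim at (166,338), the waste rim at (643,328), the stopper at (616,420), the stirrer top around (497,320) and the meter around (318,330), in 1.4x pixels. I'll enlarge the items to read these more closely.

```bash
cat > h.py <<'E'
import numpy as np,cv2
from workcell import env
def cam(n):
    m=env.camera_model(n);K=np.array([[m["fx"],0,m["cx"]],[0,m["fy"],m["cy"]],[0,0,1.]]);return K,np.array(m["D"]),np.array(m["camera_from_world"])
def ray(n,uv,z):
    K,D,T=cam(n);p=cv2.undistortPoints(np.array([[uv]],float),K,D)[0,0]
    d=T[:3,:3].T@np.array([p[0],-p[1],-1]);c=-T[:3,:3].T@T[:3,3]
    return (c+d*(z-c[2])/d[2])
def proj(n,P):
    K,D,T=cam(n);q=(np.atleast_2d(P)@T[:3,:3].T+T[:3,3])*[1,-1,-1]
    return cv2.projectPoints(q.reshape(-1,1,3),np.zeros(3),np.zeros(3),K,D)[0][:,0]
def circ(c,r,z,k=60):
    a=np.linspace(0,2*np.pi,k);return np.c_[c[0]+r*np.cos(a),c[1]+r*np.sin(a),0*a+z]
def crop(im,x,y,w,h,s): return cv2.resize(im[y:y+h,x:x+w],None,fx=s,fy=s,interpolation=cv2.INTER_CUBIC)
E
python3 - <<'E'
from h import *
im=cv2.imread("pics/top0_raw.png")
a=crop(im,90,220,80,100,5);b=crop(im,410,205,80,100,5)
cv2.imwrite("pics/crop1.png",np.hstack([a,b]))
g=im.astype(int)
# stirrer white top
m=((im.min(2)>200)).astype(np.uint8);m[:, :300]=0;m[:180]=0;m[280:]=0;m[:,395:]=0
c=max(cv2.findContours(m,0,1)[0],key=cv2.contourArea);box=cv2.boxPoints(cv2.minAreaRect(c));print(box)
W=np.array([ray("top",p,64) for p in box]);print(W.round(1),W.mean(0))
M=cv2.moments(c);print(ray("top",(M['m10']/M['m00'],M['m01']/M['m00']),64))
# stopper
m=((g[...,2]-g[...,0])>90).astype(np.uint8);m[:280]=0
c=max(cv2.findContours(m,0,1)[0],key=cv2.contourArea);print(cv2.minEnclosingCircle(c),ray("top",cv2.minEnclosingCircle(c)[0],40))
# meter corners
for p in[(291,280),(345,280),(347,380),(291,380)]: print(ray("top",np.array(p)/1.4,37).round(1))
E
```

```text
[[327.63535 200.07182]
 [380.06906 197.31215]
 [383.07736 254.46962]
 [330.64365 257.2293 ]]
[[ 640.5  -98.6   64. ]
 [ 645.3 -212.8   64. ]
 [ 521.7 -215.    64. ]
 [ 517.4 -102.3   64. ]] [ 581.21690415 -157.20138556   64.        ]
[ 580.77806568 -156.60075383   64.        ]
((440.1153869628906, 299.5), 9.078487396240234) [ 421.05122725 -344.50668967   40.        ]
[647.4 165.9  37. ]
[646.3  79.5  37. ]
[488.2  76.9  37. ]
[489.  164.9  37. ]
```

View pics/crop1.png

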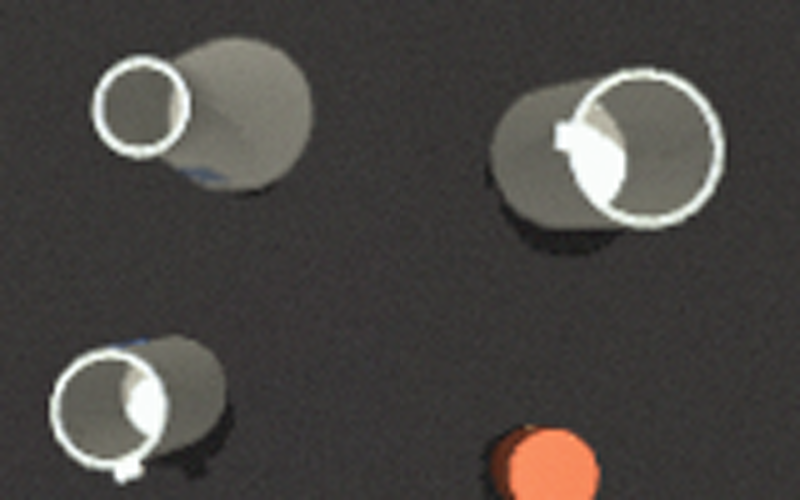

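Run:
```python
from h import *
S=ray("top",(111.4,301.2),70);W=ray("top",(458.8,234.2),92);F=ray("top",(117.8,241.0),112);P=ray("top",(440.1,299.5),40)
wash=ray("top",np.array((150,240))/1.4,175)
for n,q in dict(S=S,W=W,F=F,P=P,wash=wash,pink=ray("top",np.array((296,183))/1.4,135),yel=ray("top",np.array((506,186))/1.4,135)).items(): print(n,q.round(1))
col=(0,0,255)
def rect(c,lx,ly,z,yaw=0):
    a=np.radians(yaw);R=np.array([[np.cos(a),-np.sin(a)],[np.sin(a),np.cos(a)]])
    q=np.array([[1,1],[1,-1],[-1,-1],[-1,1],[1,1]])*[lx/2,ly/2]@R.T+c[:2];return np.c_[q,np.full(5,z)]
out=[]
for n,cr in(("top",[(90,220,80,100),(410,205,80,100),(195,185,70,100),(315,185,80,100)]),("scene",[(300,130,80,80),(125,225,80,80),(270,175,80,80),(200,205,80,80)])):
    im=cv2.imread(f"pics/{n}0_raw.png");im=cv2.resize(im,None,fx=4,fy=4,interpolation=cv2.INTER_CUBIC)
    L=[circ(S,25,70),circ(S,25,0),circ(W,33,92),circ(W,33,0),circ(F,20,112),circ(F,35,0),circ(P,20,40),circ(P,13.5,0),rect((580.9,-157),124,114,64,2),rect((567.7,121.8),170,95,37),rect((567.7,121.8),170,95,0)]
    for l in L: cv2.polylines(im,[np.round((proj(n,l)+.5)*4-.5).astype(int)],False,col,1,cv2.LINE_AA)
    o=[cv2.resize(im[y*4:(y+h)*4,x*4:(x+w)*4],(400,300 if 0 else int(400*h/w))) for x,y,w,h in cr]
    o=[cv2.resize(q,(None),fx=300/q.shape[0],fy=300/q.shape[0]) for q in o]
    w=sum(q.shape[1] for q in o);r=np.hstack(o);out.append(cv2.resize(r,(800,int(300*800/w))))
h=np.vstack(out);print(h.shape);cv2.imwrite("pics/ov.png",h[:600])
```

```text
S [428.9 364.7  70. ]
W [ 561.7 -369.9   92. ]
F [555.1 335.8 112. ]
P [ 421.1 -344.5   40. ]
wash [686.1 334.  175. ]
pink [775.3 141.2 135. ]
yel [ 767.4 -162.3  135. ]
(458, 800, 3)
```

View pics/ov.png

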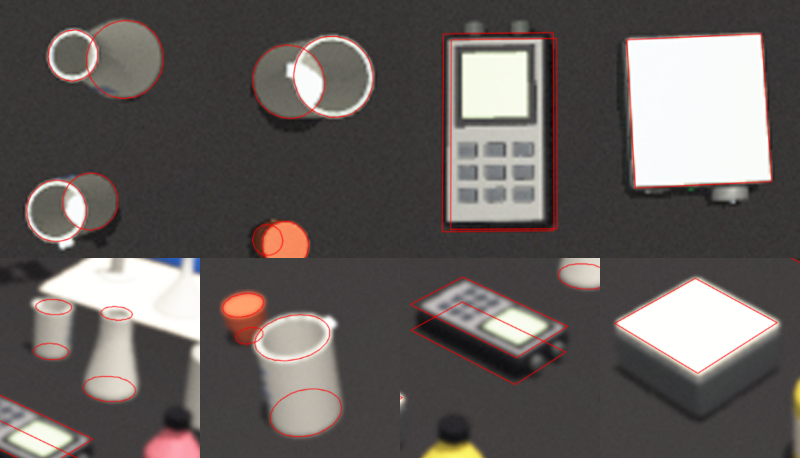

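```bash
python3 -c "
from h import *
for p in [(487,190),(525,212)]: print(ray('scene',np.array(p)/1.4,0))
for p,z in [((10,475),0),((28,385),0)]: print(ray('top',np.array(p)/1.4,z))"
python3 -m jog '{"jaw":[91,91,91,91,91,91,91,91,91],"slide":[[0,-0.5,0],[0,-0.8,0],[0,-0.8,0],[0,-0.8,0],[0,0,0],[0,0,0],[0,0,0],[0,0,0],[0,0,0]],"spin":[0,0,0,0,-1,-1,-1,-0.21,0]}' 15
```

```text
[334.16253458 659.1373786    0.        ]
[498.32924579 611.01594318   0.        ]
[331.34319344 645.42153641   0.        ]
[480.67634324 618.49382128   0.        ]
time_s: 1.0
ee_pos: [211.7, 439.5, 213.7]
ee_rot: [-180.0, -0.0, 179.9]
force: [-0.1, 0.0, -0.3]
gripper_width: 91.3
gripper_force: 0.0
```

```bash
python3 -m jog '{"jaw":[91,91,91,91,91,91,91,91,91,91],"slide":[[-0.6,-0.2,0],[-0.9,-0.3,0],[-0.9,-0.3,0],[-0.9,-0.3,0],[-0.9,-0.3,0],[-0.9,-0.3,0],[-0.9,-0.35,0],[-0.74,-0.24,0],[-0.5,-0.2,0],[0,0,0]],"spin":[0,0,0,0,0,0,0,0,0,0]}'
python3 -m jog '{"jaw":[91,91,91,91,91,91,91,91,91],"slide":[[0,0,0.5],[0,0,0.9],[0,0,0.9],[0,0,0.9],[0,0,0.9],[0,0,0.9],[0,0,0.7],[0,0,0.5],[0,0,0]],"spin":[0,0,0,0,0,0,0,0,0]}'
```

```text
time_s: 2.0
ee_pos: [430.3, 364.2, 213.6]
ee_rot: [-180.0, -0.0, 179.8]
force: [-0.0, -0.2, 0.6]
gripper_width: 90.9
gripper_force: 0.0
time_s: 2.9
ee_pos: [426.5, 364.2, 26.0]
ee_rot: [-179.8, -0.2, 180.0]
force: [-0.6, 0.8, -1.4]
gripper_width: 91.1
gripper_force: 0.0
```

```bash
python3 -m jog '{"jaw":[75,60,48,44,44,44,44,44],"slide":[[0,0,0],[0,0,0],[0,0,0],[0,0,0],[0,0,0],[0,0,0],[0,0,0],[0,0,0]],"spin":[0,0,0,0,0,0,0,0]}' 15
```

```text
time_s: 3.7
ee_pos: [429.1, 365.0, 28.3]
ee_rot: [180.0, 0.0, 180.0]
force: [-0.2, 0.2, 3.5]
gripper_width: 48.7
gripper_force: 15.0
```

```bash
python3 -m jog '{"jaw":[44,44,44,44,44,44,44,44,44,44],"slide":[[0,0,-0.2],[0,0,-0.4],[0,0,-0.7],[0,0,-0.8],[0,-0.3,-0.8],[0,-0.6,-0.7],[-0.1,-0.9,-0.5],[-0.2,-0.9,-0.3],[-0.3,-0.9,0],[-0.3,-0.9,0]],"spin":[0,0,0,0,0,0,0,0,0,0]}'
python3 -m jog '{"jaw":[44,44,44,44,44,44,44,44,44,44],"slide":[[-0.3,-0.9,0],[-0.3,-0.9,0],[-0.3,-0.9,0],[-0.3,-0.9,0],[-0.3,-0.9,0],[-0.3,-0.9,0],[-0.3,-0.9,0],[-0.3,-0.9,0],[-0.3,-0.9,0],[-0.3,-0.9,0]],"spin":[0,0,0,0,0,0,0,0,0,0]}'
python3 -m jog '{"jaw":[44,44,44,44,44,44,44,44],"slide":[[-0.3,-0.9,0],[-0.3,-0.9,0],[-0.3,-0.9,0],[-0.2,-0.7,0],[-0.1,-0.3,0],[0,-0.2,0],[0,0,0],[0,0,0]],"spin":[0,0,0,0,0,0,0,0]}'
```

```text
time_s: 4.7
ee_pos: [456.1, 228.9, 161.4]
ee_rot: [180.0, 0.1, 180.0]
force: [-0.6, -0.4, -0.6]
gripper_width: 48.5
gripper_force: 15.0
time_s: 5.7
ee_pos: [545.9, -41.4, 160.8]
ee_rot: [180.0, 0.0, 180.0]
force: [0.5, 0.5, -0.2]
gripper_width: 48.5
gripper_force: 15.0
time_s: 6.5
ee_pos: [581.2, -156.4, 160.1]
ee_rot: [180.0, -0.0, 180.0]
force: [0.1, 0.0, -0.3]
gripper_width: 48.7
gripper_force: 15.0
```

```bash
python3 -m jog '{"jaw":[44,44,44,44,44,44,44,44],"slide":[[0,0,0.4],[0,0,0.7],[0,0,0.6],[0,0,0.3],[0,0,0.1],[0,0,0.05],[0,0,0.03],[0,0,0]],"spin":[0,0,0,0,0,0,0,0]}'
```

```text
time_s: 7.3
ee_pos: [582.0, -157.3, 95.2]
ee_rot: [-180.0, 0.1, 180.0]
force: [-0.0, -0.6, 0.0]
gripper_width: 48.6
gripper_force: 15.0
```

```bash
python3 -m jog '{"jaw":[44,44,44,44,44],"slide":[[0,0,0.03],[0,0,0.03],[0,0,0.03],[0,0,0],[0,0,0]],"spin":[0,0,0,0,0]}'
```

```text
time_s: 7.8
ee_pos: [581.8, -157.3, 92.3]
ee_rot: [-180.0, 0.0, 180.0]
force: [-1.0, 0.5, 3.5]
gripper_width: 48.7
gripper_force: 15.0
```

```bash
python3 -m jog '{"jaw":[52,60,70,80,80,80,80,80,80,80],"slide":[[0,0,0],[0,0,0],[0,0,0],[0,0,0],[0,0,-0.2],[0,0,-0.5],[0,0,-0.8],[0,0,-0.8],[0,0,-0.7],[0,0,-0.3]],"spin":[0,0,0,0,0,0,0,0,0,0]}'
python3 - <<'E'
from h import *
im=env.grab_frame("scene")[...,::-1].copy();cv2.imwrite("pics/s1r.png",im)
im2=cv2.resize(im,None,fx=4,fy=4,interpolation=cv2.INTER_CUBIC)
for l in [circ((581,-157),25,134),circ((581,-157),25,64)]: cv2.polylines(im2,[np.round((proj("scene",l)+.5)*4-.5).astype(int)],False,(0,0,255),1,cv2.LINE_AA)
cv2.imwrite("pics/s1.png",im2[4*130:4*280,4*120:4*320])
print(env.state()['ee_pos'])
E
```

```text
time_s: 8.8
ee_pos: [582.7, -157.6, 193.6]
ee_rot: [-179.9, 0.2, 180.0]
force: [-0.7, 0.8, -0.5]
gripper_width: 80.1
gripper_force: 0.0
[ 582.87787551 -157.618263    193.98305088]
```

View pics/s1.png

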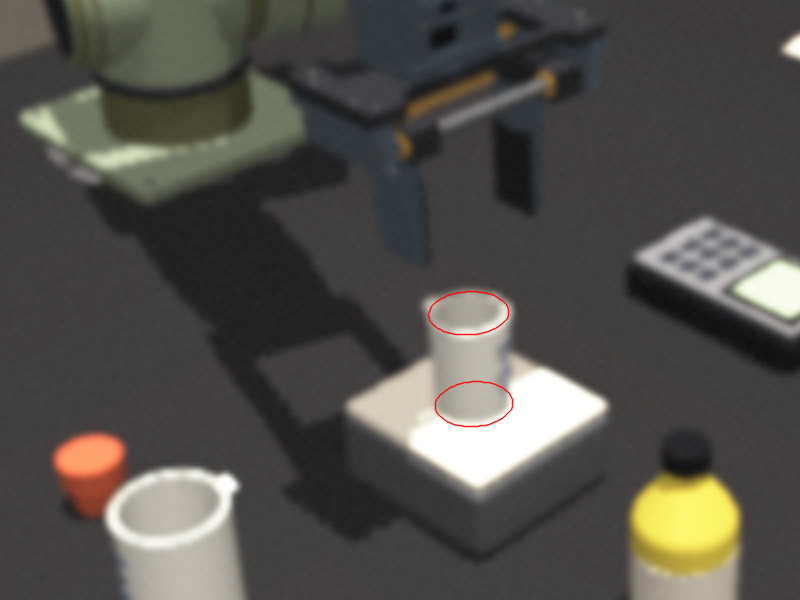

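The crop shows the small beaker upright on the white top, with its rim and base matching the ideal circles (470,315) and (473,403). Next is the waste beaker.

```bash
python3 -m jog '{"jaw":[91,91,91,91,91,91,91,91,91,91],"slide":[[0,-0.4,0],[0.1,-0.8,0],[0.1,-0.9,0],[0.1,-0.9,0],[0.1,-0.9,0],[0.1,-0.9,0],[0.1,-0.9,0],[0.1,-0.8,0],[0,-0.4,0],[0,-0.18,0]],"spin":[0,0,0,0,0,0,0,0,0,0]}'
python3 -m jog '{"jaw":[91,91,91,91,91,91,91,91,91,91],"slide":[[0,0,0],[0,0,0],[0,0,0],[0,0,0],[0,0,0],[0,0,0],[0,0,0],[0,0,0],[0,0,0],[0,0,0]],"spin":[0.5,1,1,1,1,1,1,1,1,1]}'
python3 -m jog '{"jaw":[91,91,91,91],"slide":[[0,0,0],[0,0,0],[0,0,0],[0,0,0]],"spin":[1,0.75,0,0]}'
```

```text
time_s: 9.85
ee_pos: [559.7, -370.8, 189.3]
ee_rot: [179.9, -0.1, 179.9]
force: [-0.0, 0.8, 0.1]
gripper_width: 91.4
gripper_force: 0.0
time_s: 10.85
ee_pos: [560.5, -368.5, 190.3]
ee_rot: [-180.0, -0.1, 103.7]
force: [0.0, 0.0, -0.0]
gripper_width: 90.8
gripper_force: 0.0
time_s: 11.25
ee_pos: [560.5, -368.9, 190.5]
ee_rot: [-180.0, -0.0, 90.1]
force: [0.9, -0.3, 0.4]
gripper_width: 90.9
gripper_force: 0.0
```

```bash
python3 -m jog '{"jaw":[91,91,91,91,91,91,91,91],"slide":[[-0.03,0.04,0.4],[0,0,0.9],[0,0,0.9],[0,0,0.9],[0,0,0.9],[0,0,0.7],[0,0,0.37],[0,0,0]],"spin":[0,0,0,0,0,0,0,0]}'
python3 -m jog '{"jaw":[75,64,58,58,58,58,58],"slide":[[0,0,0],[0,0,0],[0,0,0],[0,0,0],[0,0,0],[0,0,0],[0,0,0]],"spin":[0,0,0,0,0,0,0]}' 15
```

```text
time_s: 12.05
ee_pos: [560.5, -369.7, 36.4]
ee_rot: [-179.8, -0.1, 90.0]
force: [0.1, -0.8, 0.0]
gripper_width: 91.1
gripper_force: 0.0
time_s: 12.75
ee_pos: [562.4, -371.0, 39.9]
ee_rot: [179.9, 0.1, 90.0]
force: [0.3, -0.3, 4.9]
gripper_width: 66.7
gripper_force: 15.0
```

```bash
python3 -m jog '{"jaw":[58,58,58,58,58,58,58,58,58,58],"slide":[[0,0,-0.2],[0,0,-0.5],[0,0,-0.8],[0,0,-0.9],[0,0,-0.9],[0,0,-0.9],[0,0,-0.9],[0.3,0,-0.6],[0.6,0,-0.2],[0.9,0.05,0]],"spin":[0,0,0,0,0,0,0,0,0,0]}'
python3 -m jog '{"jaw":[58,58,58,58,58,58,58,58,58,58],"slide":[[0.9,0.05,0],[0.9,0.05,0],[0.9,0.05,0],[0.9,0.05,0],[0.9,0.05,0],[0.9,0.05,0],[0.9,0.05,0],[0.9,0.05,0],[0.9,0.05,0],[0.9,0.03,0]],"spin":[0,0,0,0,0,0,0,0,0,0]}'
python3 -m jog '{"jaw":[58,58,58,58],"slide":[[0.7,0,0],[0.28,0,0],[0,0,0],[0,0,0]],"spin":[0,0,0,0]}'
```

```text
time_s: 13.75
ee_pos: [563.0, -316.3, 216.8]
ee_rot: [179.9, 0.0, 89.9]
force: [0.1, 1.5, -1.2]
gripper_width: 66.0
gripper_force: 15.0
time_s: 14.75
ee_pos: [576.5, -44.5, 215.0]
ee_rot: [-179.9, -0.0, 90.0]
force: [-0.6, 0.1, -0.3]
gripper_width: 66.5
gripper_force: 15.0
time_s: 15.15
ee_pos: [577.4, -17.5, 215.5]
ee_rot: [-180.0, 0.0, 90.0]
force: [-0.5, -0.1, 0.2]
gripper_width: 66.3
gripper_force: 15.0
```

```bash
python3 -m jog '{"jaw":[58,58,58,58,58,58,58,58,58,58],"slide":[[0,0,0.4],[0,0,0.9],[0,0,0.9],[0,0,0.9],[0,0,0.9],[0,0,0.9],[0,0,0.6],[0,0,0.25],[0,0,0.05],[0,0,0]],"spin":[0,0,0,0,0,0,0,0,0,0]}'
python3 -m jog '{"jaw":[58,58,58,58],"slide":[[0,0,0.03],[0,0,0.03],[0,0,0],[0,0,0]],"spin":[0,0,0,0]}'
```

```text
time_s: 16.15
ee_pos: [578.2, -17.6, 42.1]
ee_rot: [179.9, 0.0, 89.9]
force: [0.3, -0.9, -0.6]
gripper_width: 66.5
gripper_force: 15.0
time_s: 16.55
ee_pos: [577.9, -17.1, 40.3]
ee_rot: [180.0, -0.0, 90.0]
force: [0.5, 0.3, -0.9]
gripper_width: 66.5
gripper_force: 15.0
```

```bash
python3 -m jog '{"jaw":[58,58,58,58,58],"slide":[[0,0,0.03],[0,0,0.02],[0,0,0.02],[0,0,0],[0,0,0]],"spin":[0,0,0,0,0]}'
```

```text
time_s: 17.05
ee_pos: [578.1, -17.0, 39.8]
ee_rot: [179.9, -0.0, 90.0]
force: [-3.9, 1.2, 11.1]
gripper_width: 66.1
gripper_force: 15.0
```

```bash
python3 -m jog '{"jaw":[70,80,91,91,91,91,91,91,91,91],"slide":[[0,0,0],[0,0,0],[0,0,0],[0,0,0],[0,0,-0.3],[0,0,-0.7],[0,0,-0.9],[0,0,-0.9],[0,0,-0.9],[0,0,-0.9]],"spin":[0,0,0,0,0,0,0,0,0,0]}'
python3 -m jog '{"jaw":[91,91,91,91,91,91,91,91,91,91],"slide":[[0,0,-0.6],[0,0,-0.2],[0,0,0],[0,0,0],[0,0,0],[0,0,0],[0,0,0],[0,0,0],[0,0,0],[0,0,0]],"spin":[0,-0.5,-1,-1,-1,-1,-1,-1,-1,-1]}'
python3 -m jog '{"jaw":[91,91,91,91,91],"slide":[[0,0,0],[0,0,0],[0,0,0],[0,0,0],[0,0,0]],"spin":[-1,-1,-0.75,0,0]}'
```

```text
time_s: 18.05
ee_pos: [577.7, -17.1, 177.6]
ee_rot: [180.0, -0.0, 90.0]
force: [-0.1, -0.2, -0.7]
gripper_width: 90.8
gripper_force: 0.0
time_s: 19.05
ee_pos: [577.7, -17.2, 200.4]
ee_rot: [180.0, 0.0, 158.3]
force: [-0.3, -0.7, 1.3]
gripper_width: 91.3
gripper_force: 0.0
time_s: 19.55
ee_pos: [577.8, -17.1, 200.2]
ee_rot: [180.0, 0.0, 179.8]
force: [0.4, 1.1, 0.1]
gripper_width: 90.8
gripper_force: 0.0
```

```bash
python3 -m jog '{"jaw":[91,91,91,91,91,91,91,91,91,91],"slide":[[0,0.4,0],[0.06,0.8,0],[0.1,1,0],[0.1,1,0],[0.1,1,0],[0.1,1,0],[0.1,1,0],[0.1,1,0],[0.1,1,0],[0,1,0]],"spin":[0,0,0,0,0,0,0,0,0,0]}'
python3 -m jog '{"jaw":[91,91,91,91,91,91,91],"slide":[[0,1,0],[0,0.9,0],[0,0.46,0],[0,0.2,0],[0,0,0],[0,0,0],[0,0,0]],"spin":[0,0,0,0,0,0,0]}'
```

```text
time_s: 20.55
ee_pos: [554.2, 261.0, 200.0]
ee_rot: [180.0, -0.0, 179.9]
force: [-0.3, -0.1, -0.2]
gripper_width: 90.4
gripper_force: 0.0
time_s: 21.25
ee_pos: [555.3, 334.6, 200.0]
ee_rot: [-180.0, 0.0, 179.9]
force: [0.8, -0.5, 0.3]
gripper_width: 91.0
gripper_force: 0.0
```

Run:
```python
from h import *
im=env.grab_frame("top")[...,::-1].copy();cv2.imwrite("pics/t2r.png",im)
im2=cv2.resize(im,None,fx=3,fy=3,interpolation=cv2.INTER_CUBIC)
for l in [circ((578,-17.5),33,92),circ((578,-17.5),33,0),circ((581,-157),25,134)]: cv2.polylines(im2,[np.round((proj("top",l)+.5)*3-.5).astype(int)],False,(0,0,255),1,cv2.LINE_AA)
cv2.imwrite("pics/t2.png",im2[3*150:3*300,3*180:3*420])
```

```text
(no output)
```

View pics/t2.png

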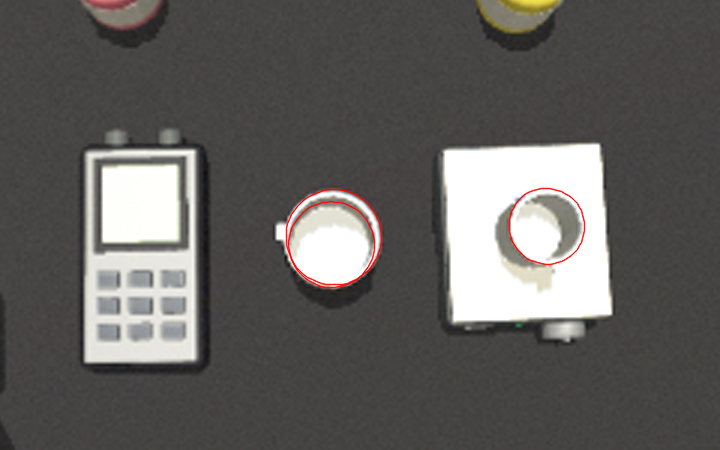

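The top crop shows the waste beaker upright with its rim on the predicted circle at (333,238), between the meter (143,255) and the stirrer (527,232). The small beaker is centred. Next is the flask.

```bash
python3 -m jog '{"jaw":[91,91,91,91,91,91,91],"slide":[[0,0.04,0.4],[0,0,0.9],[0,0,0.9],[0,0,0.9],[0,0,0.64],[0,0,0.3],[0,0,0]],"spin":[0,0,0,0,0,0,0]}'
python3 -m jog '{"jaw":[75,60,48,38,34,34,34,34,34],"slide":[[0,0,0],[0,0,0],[0,0,0],[0,0,0],[0,0,0],[0,0,0],[0,0,0],[0,0,0],[0,0,0]],"spin":[0,0,0,0,0,0,0,0,0]}' 20
```

```text
time_s: 22.0
ee_pos: [554.3, 336.1, 76.9]
ee_rot: [-179.9, -0.2, 179.9]
force: [-0.3, -0.2, -0.8]
gripper_width: 91.0
gripper_force: 0.0
time_s: 22.9
ee_pos: [555.2, 336.9, 78.8]
ee_rot: [180.0, 0.0, 180.0]
force: [0.6, -0.1, 0.6]
gripper_width: 39.0
gripper_force: 20.0
```

```bash
python3 -m jog '{"jaw":[34,34,34,34,34,34,34,34,34,34],"slide":[[0,0,-0.2],[0,0,-0.5],[0,0,-0.8],[0,0,-0.9],[0,0,-0.7],[0,-0.3,-0.4],[-0.1,-0.6,-0.2],[-0.3,-0.9,0],[-0.3,-0.9,0],[-0.3,-0.9,0]],"spin":[0,0,0,0,0,0,0,0,0,0]}'
python3 -m jog '{"jaw":[34,34,34,34,34,34,34,34,34,34],"slide":[[-0.3,-0.9,0],[-0.3,-0.9,0],[-0.3,-0.9,0],[-0.3,-0.9,0],[-0.3,-0.9,0],[-0.3,-0.9,0],[-0.3,-0.9,0],[-0.35,-0.8,0],[-0.3,-0.6,0],[-0.2,-0.3,0]],"spin":[0,0,0,0,0,0,0,0,0,0]}'
python3 -m jog '{"jaw":[34,34,34,34],"slide":[[-0.1,-0.16,0],[0,0,0],[0,0,0],[0,0,0]],"spin":[0,0,0,0]}'
```

```text
time_s: 23.9
ee_pos: [584.6, 226.1, 188.6]
ee_rot: [-179.9, -0.1, 179.9]
force: [0.8, -0.7, -1.7]
gripper_width: 39.2
gripper_force: 20.0
time_s: 24.9
ee_pos: [673.3, -13.8, 188.7]
ee_rot: [-180.0, -0.1, 179.8]
force: [-0.4, -0.2, -1.1]
gripper_width: 39.2
gripper_force: 20.0
time_s: 25.3
ee_pos: [676.2, -14.9, 189.7]
ee_rot: [180.0, -0.0, -180.0]
force: [-0.2, 0.3, -1.6]
gripper_width: 38.9
gripper_force: 20.0
```

```bash
python3 -m jog '{"jaw":[34,34,34,34,34,34,34,34,34],"slide":[[0,-0.03,0.4],[0,0,0.8],[0,0,0.9],[0,0,0.8],[0,0,0.5],[0,0,0.2],[0,0,0.03],[0,0,0],[0,0,0]],"spin":[0,0,0,0,0,0,0,0,0]}'
python3 -m jog '{"jaw":[34,34,34,34,34],"slide":[[0,0,0.03],[0,0,0.03],[0,0,0.02],[0,0,0],[0,0,0]],"spin":[0,0,0,0,0]}'
```

```text
time_s: 26.2
ee_pos: [677.0, -16.8, 81.5]
ee_rot: [180.0, 0.1, 180.0]
force: [-0.5, -0.6, -0.7]
gripper_width: 39.0
gripper_force: 20.0
time_s: 26.7
ee_pos: [676.6, -16.9, 78.7]
ee_rot: [180.0, 0.0, 180.0]
force: [-0.9, 0.9, 2.2]
gripper_width: 39.3
gripper_force: 20.0
```

```bash
python3 -m jog '{"jaw":[50,60,70,80,80,80,80,80,80,80],"slide":[[0,0,0],[0,0,0],[0,0,0],[0,0,0],[0,0,-0.3],[0,0,-0.7],[0,0,-0.9],[0,0,-0.9],[0,0,-0.8],[0,0,-0.4]],"spin":[0,0,0,0,0,0,0,0,0,0]}'
python3 -m jog '{"jaw":[80,80,80,80,80,80,80,80,80,80],"slide":[[0.3,-0.4,0],[0.6,-0.7,0],[0.7,-0.9,0],[0.7,-0.9,0],[0.7,-0.9,0],[0.7,-0.9,0],[0.7,-0.9,0],[0.7,-0.9,0],[0.7,-0.9,0],[0.7,-0.9,0]],"spin":[0,0,0,0,0,0,0,0,0,0]}'
python3 -m jog '{"jaw":[80,80,80,80,80,80],"slide":[[0.7,-0.9,0],[0.7,-0.9,0],[0.4,-0.6,0],[0.2,-0.2,0],[0,0,0],[0,0,0]],"spin":[0,0,0,0,0,0]}'
```

```text
time_s: 27.7
ee_pos: [677.6, -17.0, 201.8]
ee_rot: [-180.0, 0.3, 180.0]
force: [0.2, 0.4, 0.4]
gripper_width: 79.8
gripper_force: 0.0
time_s: 28.7
ee_pos: [478.5, -266.7, 196.8]
ee_rot: [179.9, -0.2, 180.0]
force: [0.3, -0.6, 0.1]
gripper_width: 80.2
gripper_force: 0.0
time_s: 29.3
ee_pos: [421.1, -343.0, 197.8]
ee_rot: [179.9, -0.0, 180.0]
force: [-0.6, -0.4, -0.6]
gripper_width: 80.1
gripper_force: 0.0
```

```bash
python3 -m jog '{"jaw":[80,80,80,80,80,80,80,80,80],"slide":[[0,-0.05,0.4],[0,0,0.9],[0,0,0.9],[0,0,0.9],[0,0,0.9],[0,0,0.9],[0,0,0.6],[0,0,0.37],[0,0,0]],"spin":[0,0,0,0,0,0,0,0,0]}'
python3 -m jog '{"jaw":[60,50,42,36,34,34,34,34,34],"slide":[[0,0,0],[0,0,0],[0,0,0],[0,0,0],[0,0,0],[0,0,0],[0,0,0],[0,0,0],[0,0,0]],"spin":[0,0,0,0,0,0,0,0,0]}' 20
python3 - <<'E'
from h import *
im=env.grab_frame("top")[...,::-1].copy();cv2.imwrite("pics/t3r.png",im)
im2=cv2.resize(im,None,fx=3,fy=3,interpolation=cv2.INTER_CUBIC)
a=im2[3*135:3*285,3*220:3*360].copy()
c=(676.6,-16.9)
for l in [circ(c,20,112),circ(c,35,0)]: cv2.polylines(im2,[np.round((proj("top",l)+.5)*3-.5).astype(int)],False,(0,0,255),1,cv2.LINE_AA)
cv2.imwrite("pics/t3.png",cv2.resize(np.hstack([a[:260],im2[3*135:3*285,3*220:3*360][:260]]),(798,247)))
f=crop(im,265,150,50,50,12);cv2.imwrite("pics/t3b.png",f)
E
```

```text
time_s: 30.2
ee_pos: [420.7, -343.8, 20.4]
ee_rot: [179.9, -0.2, -180.0]
force: [-0.7, 0.2, 0.2]
gripper_width: 80.1
gripper_force: 0.0
time_s: 31.1
ee_pos: [421.4, -345.3, 22.5]
ee_rot: [-180.0, 0.0, 180.0]
force: [-0.4, 0.6, 3.8]
gripper_width: 38.1
gripper_force: 20.0
```

View pics/t3.png

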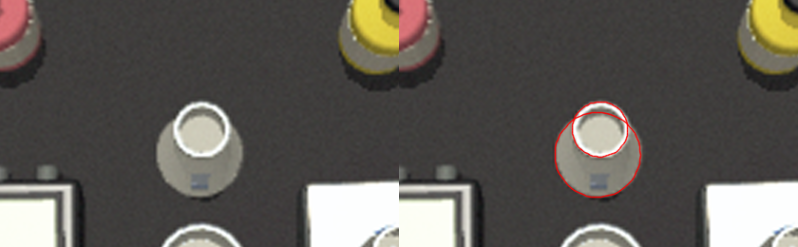

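View pics/t3b.png

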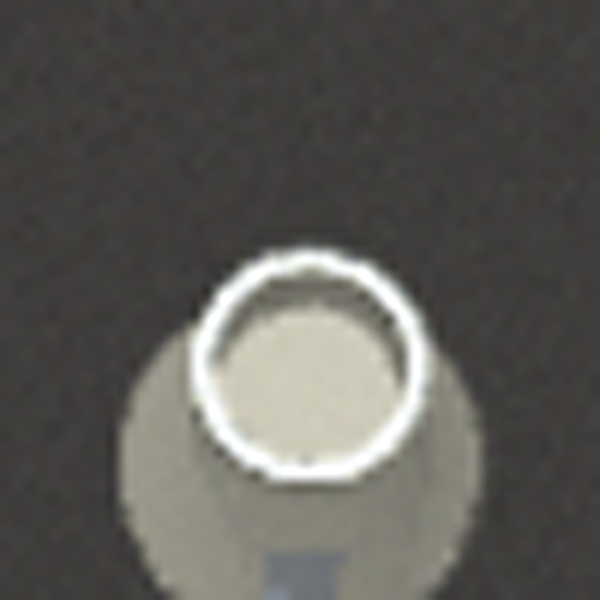

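The flask stands upright with its rim centred at about (310,365) in the 12x crop. It matches the predicted circles, and there is a visible gap to the waste beaker. I'm carrying the stopper over now.

```bash
python3 -c "
from h import *
print(ray('top',(290.4,180.0),112))"
python3 -m jog '{"jaw":[34,34,34,34,34,34,34,34,34,34],"slide":[[0,0,-0.2],[0,0,-0.5],[0,0,-0.9],[0,0,-0.9],[0,0,-0.9],[0,0,-0.9],[-0.1,0.1,-0.9],[-0.3,0.4,-0.5],[-0.5,0.7,-0.2],[-0.7,0.9,0]],"spin":[0,0,0,0,0,0,0,0,0,0]}'
python3 -m jog '{"jaw":[34,34,34,34,34,34,34,34,34,34],"slide":[[-0.7,0.9,0],[-0.7,0.9,0],[-0.7,0.9,0],[-0.7,0.9,0],[-0.7,0.9,0],[-0.7,0.9,0],[-0.7,0.9,0],[-0.7,0.9,0],[-0.6,0.8,0],[-0.5,0.6,0]],"spin":[0,0,0,0,0,0,0,0,0,0]}'
python3 -m jog '{"jaw":[34,34,34,34],"slide":[[-0.2,0.25,0],[0,0,0],[0,0,0],[0,0,0]],"spin":[0,0,0,0]}'
```

```text
[676.35567188 -17.70209212 112.        ]
time_s: 32.15
ee_pos: [469.7, -282.6, 200.6]
ee_rot: [-179.9, 0.1, 179.8]
force: [0.4, -0.9, -1.4]
gripper_width: 38.3
gripper_force: 20.0
time_s: 33.15
ee_pos: [671.1, -22.7, 198.8]
ee_rot: [180.0, -0.0, -180.0]
force: [0.5, -0.9, -1.4]
gripper_width: 38.2
gripper_force: 20.0
time_s: 33.55
ee_pos: [675.7, -18.0, 199.4]
ee_rot: [-180.0, -0.0, 179.9]
force: [0.2, 1.0, -0.7]
gripper_width: 38.6
gripper_force: 20.0
```

```bash
python3 -m jog '{"jaw":[34,34,34,34,34,34,34],"slide":[[-0.03,0.02,0.3],[0,0,0.6],[0,0,0.6],[0,0,0.3],[0,0,0.15],[0,0,0],[0,0,0]],"spin":[0,0,0,0,0,0,0]}'
python3 -m jog '{"jaw":[34,34,34,34,34,34,34,34],"slide":[[0,0,0.1],[0,0,0.15],[0,0,0.15],[0,0,0.15],[0,0,0.1],[0,0,0.07],[0,0,0],[0,0,0]],"spin":[0,0,0,0,0,0,0,0]}'
```

```text
time_s: 34.25
ee_pos: [677.8, -16.4, 141.5]
ee_rot: [-180.0, 0.1, 180.0]
force: [0.2, -0.5, -0.6]
gripper_width: 38.4
gripper_force: 20.0
time_s: 35.05
ee_pos: [677.5, -16.3, 119.2]
ee_rot: [180.0, 0.0, 180.0]
force: [-0.7, -0.1, -0.7]
gripper_width: 37.9
gripper_force: 20.0
```

No contact, so the plug is in the neck. The remaining travel is about 4.7 mm.

```bash
python3 -m jog '{"jaw":[34,34,34,34,34,34],"slide":[[0,0,0.05],[0,0,0.05],[0,0,0.03],[0,0,0.03],[0,0,0],[0,0,0]],"spin":[0,0,0,0,0,0]}'
```

```text
time_s: 35.65
ee_pos: [677.7, -16.3, 115.2]
ee_rot: [180.0, 0.1, 180.0]
force: [-0.7, 0.0, 5.2]
gripper_width: 38.3
gripper_force: 20.0
```

```bash
python3 -m jog '{"jaw":[45,52,60,70,75,75,75,75,75,75],"slide":[[0,0,0],[0,0,0],[0,0,0],[0,0,0],[0,0,-0.3],[0,0,-0.7],[0,0,-0.9],[0,0,-0.9],[0,0,-0.9],[0,0,-0.9]],"spin":[0,0,0,0,0,0,0,0,0,0]}'
python3 -m jog '{"jaw":[75,75,75,75,75,75,75,75,75,75],"slide":[[0.5,0,-0.5],[0.9,0,-0.2],[0.9,0,0],[0.9,0,0],[0.9,0,0],[0.9,0,0],[0.9,0,0],[0.9,0,0],[0.5,0,0],[0,0,0]],"spin":[0,0,0,0,0,0,0,0,0,0]}'
python3 - <<'E'
from h import *
o=[]
for n,(x,y,w,h),c in(("top",(200,135,200,150),(677.3,-16.6)),("scene",(190,140,200,150),(677.3,-16.6))):
    im=env.grab_frame(n)[...,::-1].copy();cv2.imwrite(f"pics/{n}4r.png",im)
    a=crop(im,x,y,w,h,4)
    o.append(a)
    cv2.imwrite(f"pics/{n}4.png",a)
im=cv2.imread("pics/scene4r.png");s=8;b=cv2.resize(im,None,fx=s,fy=s,interpolation=cv2.INTER_CUBIC);u=proj("scene",[677,-17,112])[0]
d=b.copy();c=(677,-17)
for l in [circ(c,20,132),circ(c,20,112),circ(c,35,0)]: cv2.polylines(d,[np.round((proj("scene",l)+.5)*s-.5).astype(int)],False,(0,255,0),1,cv2.LINE_AA)
x,y=(u*s).astype(int);cv2.imwrite("pics/f4.png",np.hstack([q[y-200:y+350,x-200:x+200] for q in(b,d)]))
E
```

```text
time_s: 36.65
ee_pos: [677.3, -16.3, 254.3]
ee_rot: [180.0, 0.1, 180.0]
force: [-0.7, -0.4, 0.6]
gripper_width: 75.0
gripper_force: 0.0
time_s: 37.65
ee_pos: [457.3, -16.2, 274.3]
ee_rot: [-180.0, 0.1, 180.0]
force: [0.6, -0.5, -0.8]
gripper_width: 74.8
gripper_force: 0.0
```

View pics/top4.png

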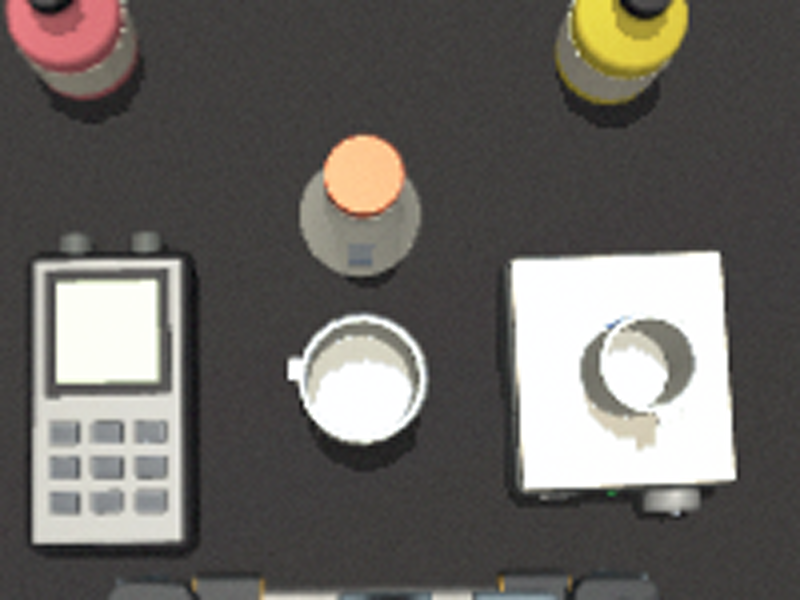

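View pics/f4.png

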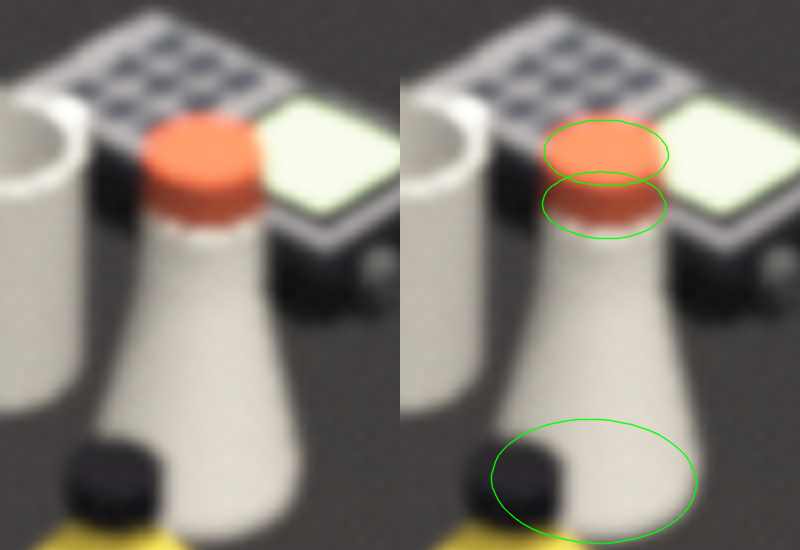

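Both views show the layout as asked, and the head sits on the rim at about (205,230) with no dark gap. The head edge is blurred by a pixel, or about 3 mm, so I'll touch its top gently with closed fingers to confirm it is home.

```bash
python3 -m jog '{"jaw":[0,0,0,0,0,0,0,0,0,0],"slide":[[-0.4,0,0],[-0.9,0,0],[-0.9,0,0],[-0.9,0,0],[-0.9,0,0],[-0.9,0,0],[-0.9,0,0],[-0.8,0,0],[-0.5,0,0],[-0.23,0,0]],"spin":[0,0,0,0,0,0,0,0,0,0]}'
python3 -m jog '{"jaw":[0,0,0,0,0,0,0,0,0],"slide":[[0,0,0],[0,0,0.4],[0,0,0.9],[0,0,0.9],[0,0,0.9],[0,0,0.8],[0,0,0.4],[0,0,0.1],[0,0,0]],"spin":[0,0,0,0,0,0,0,0,0]}'
python3 -m jog '{"jaw":[0,0,0,0,0,0],"slide":[[0,0,0.07],[0,0,0.05],[0,0,0.04],[0,0,0.03],[0,0,0],[0,0,0]],"spin":[0,0,0,0,0,0]}'
```

```text
time_s: 38.75
ee_pos: [681.1, -16.2, 271.2]
ee_rot: [180.0, -0.0, 180.0]
force: [-0.3, 0.2, -0.1]
gripper_width: 0.7
gripper_force: 0.0
time_s: 39.65
ee_pos: [678.3, -16.3, 141.7]
ee_rot: [180.0, 0.0, 180.0]
force: [-0.4, 0.9, 1.4]
gripper_width: 0.7
gripper_force: 0.0
time_s: 40.25
ee_pos: [678.3, -16.3, 135.7]
ee_rot: [180.0, 0.0, 180.0]
force: [0.7, 0.3, 0.2]
gripper_width: 0.8
gripper_force: 0.0
```

```bash
python3 -m jog '{"jaw":[0,0,0,0],"slide":[[0,0,0.04],[0,0,0.04],[0,0,0],[0,0,0]],"spin":[0,0,0,0]}'
python3 -m jog '{"jaw":[0,0,0,0],"slide":[[0,0,0.03],[0,0,0.02],[0,0,0],[0,0,0]],"spin":[0,0,0,0]}'
```

```text
time_s: 40.65
ee_pos: [678.3, -16.3, 133.3]
ee_rot: [180.0, 0.0, 180.0]
force: [-0.3, 0.4, 0.4]
gripper_width: 0.2
gripper_force: 0.2
time_s: 41.05
ee_pos: [678.5, -16.3, 132.3]
ee_rot: [-180.0, 0.1, 180.0]
force: [-0.1, -0.4, 4.2]
gripper_width: 0.5
gripper_force: 2.2
```

Contact comes at z = 132.3, against 132 for a fully seated stopper, so it is home. I'll retreat, check once more and hand in.

```bash
python3 -m jog '{"jaw":[0,0,0,0,0,0,0,0,0,0],"slide":[[0,0,-0.2],[0,0,-0.5],[0,0,-0.9],[0,0,-0.9],[0,0,-0.9],[0.4,0,-0.9],[0.8,0,-0.3],[0.9,0,0],[0.9,0,0],[0.9,0,0]],"spin":[0,0,0,0,0,0,0,0,0,0]}'
python3 -m jog '{"jaw":[0,0,0,0,0,0,0,0],"slide":[[0.9,0,0],[0.9,0,0],[0.5,0,0],[0.2,0,0],[0,0,0],[0,0,0],[0,0,0],[0,0,0]],"spin":[0,0,0,0,0,0,0,0]}'
python3 - <<'E'
from h import *
cv2.imwrite("pics/end.png",crop(env.grab_frame("top")[...,::-1].copy(),80,100,400,200,2))
E
```

```text
time_s: 42.05
ee_pos: [559.9, -16.1, 269.5]
ee_rot: [180.0, -0.0, 180.0]
force: [0.7, -0.2, 0.3]
gripper_width: 0.5
gripper_force: 0.0
time_s: 42.85
ee_pos: [486.9, -16.2, 269.4]
ee_rot: [180.0, -0.0, 180.0]
force: [-0.2, -1.2, -0.7]
gripper_width: 0.6
gripper_force: 0.0
```

View pics/end.png

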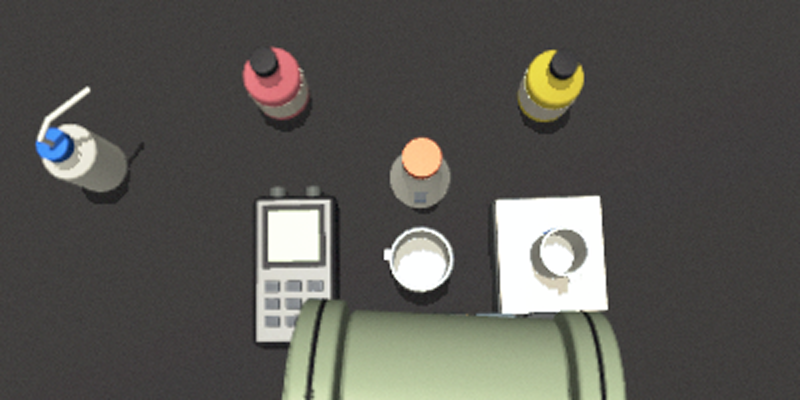

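The final picture shows the closed flask at (421,172), the waste beaker at (421,260) and the small beaker on the stirrer at (560,252). All three are upright, and the bottles have not moved.

```bash
python3 -c "
from workcell import env
print(env.job_done())"
```

```text
the job is handed in; nothing more can be done
None
```

The pH station is set out and handed in at about 43 s: the small beaker is centred on the stirrer, the waste beaker is midway between stirrer and meter, and the flask is about 3 cm behind it with its stopper fully home.

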